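Hang the keyhole phone cradle on the panel's screw

ROBOT

A 6-joint arm with a two-finger parallel gripper is mounted at the origin on the work surface. World frame = base frame: x ahead of the robot, y to its left, z up, the work surface at z = 0. Lengths are in m, angles in rad, forces in N, time in s.
With the tool pointing down it reaches from about 0.375 to 0.9 m from the base axis. Payload 3.1 kg.
Tool frame: the origin (TCP) lies on the front face of the gripper's body, between the roots of the fingers; the fingertips stand 70 mm ahead of it and the grasp point (between the pads) lies 51 mm ahead of it; z points along the fingers, y is the line along which they close (so a half turn about z gives the same grasp; the last joint's range is limited). The gripper opens to 87 mm and grips with 3 to 60 N. Pads are 19 mm wide; open, the fingers measure 117 mm over their backs; the gripper's body (75 mm by 190 mm) begins 51 mm behind the grasp point.
Start: joints at [1.038, 0.527, 1.433, -0, 1.181, -0.178], TCP at [0.217, 0.586, 0.292] pointing down, gripper open.
Joint ranges: [-3.08, 3.08], [-0.75, 2.2], [0.22, 2.44], [-1.43, 4.57], [0, 2.65], [-2.85, 2.85]. Speed limits (rad/s): [2.79, 2.79, 3.14, 3.14, 3.14, 3.14].

INTERFACE

Orientations are given as a unit quaternion [x, y, z, w].
In Python, from rig import robot, cams, ticket gives the robot as it stands. The module is installed in compiled form; this text tells all that it offers.
- The arm moves only by the shell command python3 -m crank 'ROWS' [FORCE]. ROWS is JSON, a list of rows, each a list of 7 numbers: the shift along the tool's x, y, z in cm, then the turn, a rotation vector about the tool's x, y, z in rad, then the closure, from 0 (fully open) to 1 (shut). A call has 1 to 5 rows; each row shifts and turns the commanded pose from where the row before left it, along the tool's axes as they then stand; what a row does not reach is not made up. A row lasts 1/8 s, in which the tool goes at most 62.5 mm and 10.7 degrees, less where a joint would pass 70% of its speed; a pose out of reach is approached as far as the arm can. A call is refused whole if a number of a shift passes 6.25 or a number of a turn 0.188, either way. A call with a gripper value outside its range is refused whole. The fingers move at their own pace and stop on an object; FORCE is the grip in N (left out, the last holds). Time passes only in rows, so rows that do not move let the fingers close. It gives the time, the measured TCP pose, the force, the opening and the grip force at its end, in the units of the state.
- robot.get_obs(): the state, without advancing time (a new reading comes with each control period).
- cams.camera(name): name is "scene" or "top" or "wrist"; returns the picture (384x512x3 uint8, red, green, blue); there is no depth.
- cams.camera_info(name): a dict with "intrinsics" (3x3 intrinsics, pixels), "pose" (4x4, takes a point from camera to world coordinates). Camera axes: x right, y down, z forward; pixel columns grow to the right and rows downward; lengths in m; the calibration is good to about 2 mm. A picture is of the moment at which its call begins: read the wrist's pose just before it. camera_info takes no time and is no camera call; for the wrist camera it gives the pose at the moment of the call.
- ticket.hand_in(): hands the job in; it is judged then, once.
The state is a dict: "time": time; "q": joint angles; "joint_velocities": joint speeds; "joint_torque": joint torques, N m; "position": TCP position; "tool_rot": TCP orientation; "ft_force": force on the tool from outside, world axes, zero at the start; "moment": the same for the moment, N m; "grip_width": finger opening in m; "grip_force": force on a finger pad.
Only numpy, scipy, OpenCV 4.12 (cv2) and the standard library are available. Lean on these libraries where they do the work, as an engineer would, in place of code of your own. Each camera call takes 0.05 s, during which the arm holds its last target. There are 200 camera calls.

TASK

Two grey phone cradles stand on the repair bench. Take the one whose back has a keyhole (a wide opening that narrows upwards into a slot), pass the wide opening over the head of the screw on the low wooden panel, then slide the cradle down until the screw sits at the top of the slot, so that it hangs upright and square on the panel's front, ledge outwards, and let go of it. Leave the other cradle, the one with only a narrow level slit, standing where it is.

Things in the scene. Friction and masses are not known exactly. Their poses are not given: they have to be found in the camera images.
- cradle: Keyhole cradle (sizes in mm), grey plastic, loose, 0.2 kg, upright. Back plate 90 wide (y), 150 tall (z), 8 thick (x 0 to 8); bottom ledge runs forward to x = 60, 10 thick, lip 20 high. Origin: bottom of the flat back face, mid width; +x forward (ledge side, away from the robot within 25 deg), z up. Grip from above on its top edge, 12 thick (x 0 to 12, z 116 to 150), fingers closing along x.
- keyhole (a point): Centre of the keyhole's wide part, in the back face of the keyhole cradle, 40 mm above its underside, mid width; cradle's axes. Through opening 40 mm wide, reaching 20 mm below this point; from 6 to 22 mm above it tapers into an upright slot 14 mm wide that ends 38 mm above it. The screw's shank, seated against that end, has its axis 34 mm above this point.
- spare: The other cradle, to be left alone: same size, material, frame and stance as the keyhole cradle, but its back has only a level slit 44 mm wide and 10 mm high (60 to 70 mm up), too low for the screw's head.
- screw (a point): Level steel screw in the front of a fixed plywood panel (180 mm wide, 114 tall, foot behind), axis 100 mm up. Point on the shank's axis 9.5 mm out from the panel's face; +x out of the face (away from the robot within 18 deg), z up. Shank 8 mm thick, 19 mm long from face to head; head a disc 22 mm wide, 5 thick: 11 mm play for the plate. Hung, the cradle clears the bench by 26 mm.
Things that resemble listed ones, but are neither listed nor needed, are in the scene too. What is shaped like the part that bears screw but green is not meant.

How it is judged:
At the end, for the whole second after the job is handed in: The keyhole cradle hangs at rest on the screw between panel and head, shank within 10 mm of its seat at the slot's upper end (up, down, sideways), upright within 17 degrees, square to the panel within 20 degrees; the other cradle stands within 30 mm of its place, tilted less than 11 degrees (z of screw in the frame of cradle between 0.064 and 0.084 m and y of screw in the frame of cradle between -0.01 and 0.01 m and x of screw in the frame of cradle between -0.006 and 0.014 m and angle between cradle's own z axis and vertical below 0.3 rad and angle between the x axis of cradle and the x axis of screw, either way round below 0.35 rad and linear speed of cradle below 0.02 m/s and distance of spare from where it was at the start of the episode below 0.03 m and angle between spare's own z axis and vertical below 0.2 rad); the robot touches nothing.
It fails at once if the other cradle is pushed more than 30 mm from its place or tipped over 17 degrees (distance of spare from where it was at the start of the episode above 0.03 m or angle between spare's own z axis and vertical above 0.3 rad).
It also fails if it takes over 38 s, if anything falls off the work surface, if the arm or the gripper's body presses on something with over 40 N, if the wrist force passes 120 N, or if a joint passes its speed limit or range.

## Working session

There is one attempt and no reset: what is moved stays moved. The work goes in short steps, Python scripts to look and compute and a shell command to move; the robot and the scene stay as the last step left them, time stands still between calls to the robot, and variables do not carry over. Pictures are saved under pics/ and viewed, at most 10 in all, crops included, and the job is handed in when it is done.

```bash
mkdir -p pics; python3 - <<'E'
from rig import robot,cams,ticket
import cv2,numpy as np
for n in ["scene","top"]:
    im=cams.camera(n); cv2.imwrite(f"pics/{n}0.png",im[:,:,::-1])
    i=cams.camera_info(n); print(n,np.round(i["intrinsics"],1).tolist(),np.round(i["pose"],4).tolist())
o=robot.get_obs(); print(o["time"],o["position"],o["tool_rot"])
E
```

```text
scene [[380.0, 0.0, 249.7], [0.0, 380.0, 189.1], [0.0, 0.0, 1.0]] [[0.4276, 0.706, -0.5645, 0.9043], [0.9039, -0.3403, 0.2591, -0.2301], [-0.0092, -0.6211, -0.7837, 0.7428], [0.0, 0.0, 0.0, 1.0]]
top [[443.3, 0.0, 258.1], [0.0, 443.3, 189.4], [0.0, 0.0, 1.0]] [[0.0127, -0.9975, 0.0696, 0.3701], [-0.9994, -0.0148, -0.03, -0.0139], [0.0309, -0.0692, -0.9971, 1.0384], [0.0, 0.0, 0.0, 1.0]]
0.1 [0.21684762 0.58561899 0.29135888] [ 1.76481649e-01  9.84303430e-01 -9.35776993e-04 -3.31612271e-04]
```

View pics/scene0.png

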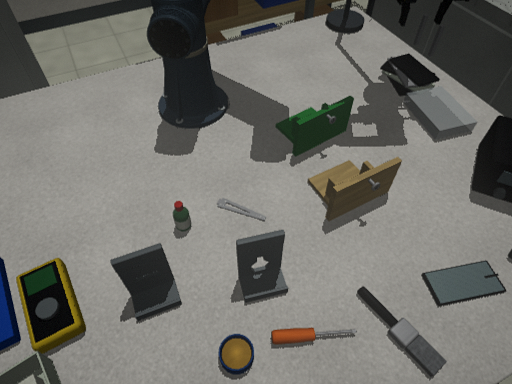

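View pics/top0.png

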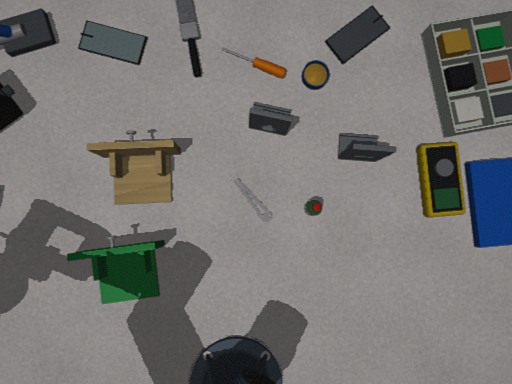

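The scene view shows the keyhole cradle at about (262,265), the spare at (147,280) and the wooden panel with its screw at about (375,183). In the top view they are at (271,118), (365,148) and (135,145). I'll zoom in on the edges.

```bash
python3 - <<'E'
import cv2,numpy as np
s=cv2.imread("pics/scene0.png");t=cv2.imread("pics/top0.png")
def c(im,x,y,w,h): 
    return cv2.resize(im[y:y+h,x:x+w],(400,300),interpolation=cv2.INTER_CUBIC)
# each crop 100x75 => x4
cv2.imwrite("pics/crop0.png",np.vstack([np.hstack([c(s,215,225,100,75),c(s,310,145,100,75)]),np.hstack([c(t,230,85,100,75),c(t,85,115,100,75)])]))
E
```

```text
(no output)
```

View pics/crop0.png

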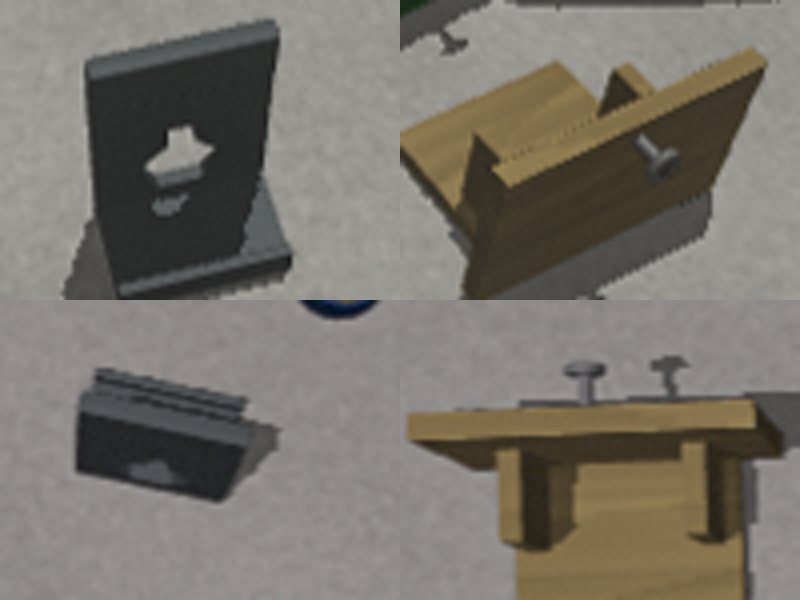

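The crops show the cradle's top face in the top view between crop points (79,412), (245,443), (82,393) and (252,425). The panel's front top edge runs from (408,413) to (756,402), and the screw head is at (585,368). Next I'll cast rays through these points.

```bash
cat > h.py <<'E'
from rig import robot,cams,ticket
import cv2,numpy as np
from scipy.spatial.transform import Rotation as R
def ray(n,uv,info=None):
    i=info or cams.camera_info(n);P=np.array(i["pose"]);d=np.linalg.inv(i["intrinsics"])@[uv[0],uv[1],1]
    return P[:3,3],P[:3,:3]@d
def onz(n,uv,z,info=None):
    o,d=ray(n,uv,info);return o+d*(z-o[2])/d[2]
def tri(r1,r2):
    (a,d),(b,e)=r1,r2;s=np.linalg.lstsq(np.c_[d,-e],b-a,rcond=None)[0]
    p,q=a+d*s[0],b+e*s[1];return (p+q)/2,np.linalg.norm(p-q)
E
python3 - <<'E'
from h import *
np.set_printoptions(precision=4,suppress=True)
f=lambda c,o:((c[0]+.5)/4-.5+o[0],(c[1]+.5)/4-.5+o[1])
T=lambda c,z:onz("top",f(c,(230,85)),z); S=lambda c,z:onz("scene",f(c,(215,225)),z)
print("cradle top: back",T((79,112),.15),T((245,143),.15),"front",T((82,93),.15),T((252,125),.15))
print("scene: back",S((92,62),.15),S((275,20),.15),"front",S((88,76),.15),S((278,40),.15))
T=lambda c,z:onz("top",f(c,(85,115)),z); S=lambda c,z:onz("scene",f(c,(310,145)),z)
print("panel top front",T((8,113),.114),T((356,102),.114),"scene",S((108,187),.114),S((367,65),.114))
print("screw head",T((185,68),.1),"base",T((185,102),.1),"scene",S((264,163),.1),S((240,140),.1))
print(tri(ray("top",f((185,68),(85,115))),ray("scene",f((264,163),(310,145)))))
i=cams.camera_info("wrist");print(np.array(i["pose"]),np.array(i["intrinsics"]))
E
```

```text
cradle top: back [ 0.5883 -0.021   0.15  ] [ 0.574  -0.1057  0.15  ] front [ 0.5981 -0.0223  0.15  ] [ 0.5834 -0.1092  0.15  ]
scene: back [ 0.5736 -0.1037  0.15  ] [ 0.5897 -0.0189  0.15  ] front [ 0.5794 -0.1083  0.15  ] [ 0.5997 -0.0228  0.15  ]
panel top front [0.5264 0.3165 0.114 ] [0.5355 0.1366 0.114 ] scene [0.5358 0.1395 0.114 ] [0.5255 0.3174 0.114 ]
screw head [0.5545 0.2296 0.1   ] base [0.5363 0.229  0.1   ] scene [0.5503 0.2328 0.1   ] [0.5314 0.2309 0.1   ]
(array([0.5535, 0.2283, 0.106 ]), np.float64(0.0005047636285538741))
[[ 0.3468  0.9032  0.2531  0.1464]
 [ 0.9379 -0.3329 -0.0971  0.6126]
 [-0.0034  0.2711 -0.9626  0.3827]
 [ 0.      0.      0.      1.    ]] [[306.0736   0.     253.8138]
 [  0.     306.0736 187.9675]
 [  0.       0.       1.    ]]
```

Both views agree:
- **Cradle:** yaw about -10.5°, top-edge centre (0.587,-0.0635). The measured width of 88 mm fits.
- **Panel:** yaw +3.1°, face at x 0.531, y 0.228. The measured width of 180 mm fits.

I'll move above the cradle, then turn.

```bash
python3 -m crank '[[-4.78,-4,0,0,0,0,0],[-4.78,-4,0,0,0,0,0],[-4.78,-4,0,0,0,0,0],[-4.78,-4,0,0,0,0,0]]' && python3 -m crank '[[-4.78,-4,0,0,0,0,0],[-4.78,-4,0,0,0,0,0],[-4.78,-4,0,0,0,0,0],[-4.78,-4,0,0,0,0,0]]' && python3 -m crank '[[-4.78,-4,0,0,0,0,0],[-4.78,-4,0,0,0,0,0],[-4.78,-4,0,0,0,0,0],[-4.78,-4,0,0,0,0,0]]' && python3 -m crank '[[0,0,0,0,0,0.175,0],[0,0,0,0,0,0.175,0],[0,0,0,0,0,0.175,0],[0,0,0,0,0,0.175,0]]' && python3 -m crank '[[0,0,0,0,0,0.175,0],[0,0,0,0,0,0.175,0],[0,0,0,0,0,0.175,0],[0,0,0,0,0,0.175,0],[0,0,0,0,0,0,0]]'
cat >> h.py <<'E'
def to(p,yaw):  # remaining shift (cm, tool axes) and tool-z turn to bring tool y to heading yaw (deg)
    o=robot.get_obs();r=R.from_quat(o["tool_rot"]);s=r.inv().apply(np.array(p)-o["position"])*100
    y=r.apply([0,1,0]);a=np.degrees(np.arctan2(y[1],y[0]))
    print("t",o["time"],"pos",np.round(o["position"],4),"heading",round(a,2),"toolz",np.round(r.apply([0,0,1]),3))
    print("shift cm",np.round(s,2),"turn",round(np.radians(a-yaw),3),"w",o["grip_width"],"F",np.round(o["ft_force"],1))
E
python3 - <<'E'
from h import *
to((.5874,-.0635,.188),-10.5)
i=cams.camera_info("wrist")
cv2.imwrite("pics/w1.png",cams.camera("wrist")[:,:,::-1])
P=np.array(i["pose"]);print(P.tolist())
E
```

```text
time: 0.6
position: [0.3413, 0.3679, 0.292]
tool_rot: [0.176, 0.984, -0.0, -0.0]
ft_force: [0.9, 0.5, -0.3]
grip_width: 0.0869
grip_force: 0.0
time: 1.1
position: [0.4651, 0.1513, 0.2921]
tool_rot: [0.177, 0.984, 0.0, -0.0]
ft_force: [-0.0, 1.0, -0.5]
grip_width: 0.0869
grip_force: 0.0
time: 1.6
position: [0.5887, -0.0652, 0.2919]
tool_rot: [0.177, 0.984, 0.0, -0.0]
ft_force: [-0.2, 1.9, -0.4]
grip_width: 0.0867
grip_force: 0.0
time: 2.1
position: [0.5879, -0.0634, 0.2917]
tool_rot: [0.506, 0.863, -0.0, -0.001]
ft_force: [-0.1, -0.2, 0.5]
grip_width: 0.0872
grip_force: 0.0
time: 2.72
position: [0.5879, -0.0632, 0.2918]
tool_rot: [0.768, 0.64, -0.0, -0.0]
ft_force: [0.3, -1.1, 0.5]
grip_width: 0.087
grip_force: 0.0
t 2.725 pos [ 0.5879 -0.0632  0.2918] heading -10.42 toolz [-0.001  0.    -1.   ]
shift cm [-0.04 -0.04 10.38] turn 0.001 w 0.0869558992881199 F [ 0.3 -1.1  0.5]
[[0.983615003728778, -0.17296449769712627, -0.05084099700061224, 0.6007318809187717], [-0.1802737091358347, -0.9463200148250053, -0.26829055021750137, 0.010859418808164465], [-0.0017071127800816382, 0.27305990565804783, -0.9619955164593925, 0.38316683617244074], [0.0, 0.0, 0.0, 1.0]]
```

View pics/w1.png

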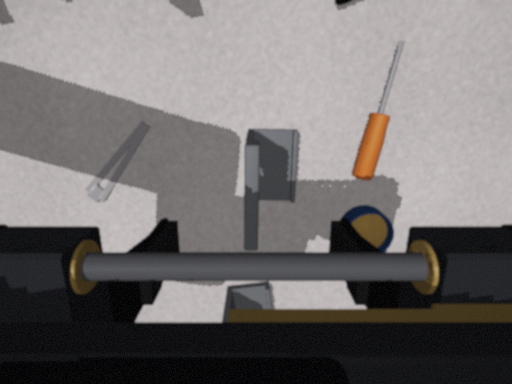

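The wrist view shows the top edge of the cradle at columns 245–258, rows 145–248. It's vertical in the image, so it's aligned with the tool, and it's centred between the fingers at column 253. I'll descend and close.

```bash
python3 -m crank '[[0,0,5,0,0,0,0],[0,0,4,0,0,0,0],[0,0,1.3,0,0,0,0],[0,0,0,0,0,0,0]]' 30 && python3 -m crank '[[0,0,0,0,0,0,1],[0,0,0,0,0,0,1],[0,0,0,0,0,0,1],[0,0,0,0,0,0,1],[0,0,0,0,0,0,1]]' 30 && python3 -m crank '[[0,0,0,0,0,0,1],[0,0,0,0,0,0,1]]' 30
```

```text
time: 3.28
position: [0.5882, -0.0633, 0.1888]
tool_rot: [0.769, 0.64, -0.0, -0.001]
ft_force: [-0.1, -0.2, -0.1]
grip_width: 0.0871
grip_force: 0.0
time: 3.9
position: [0.5882, -0.0633, 0.1894]
tool_rot: [0.769, 0.639, 0.0, 0.0]
ft_force: [-0.0, -0.1, 0.3]
grip_width: 0.0449
grip_force: 0.0
time: 4.15
position: [0.5882, -0.0633, 0.1892]
tool_rot: [0.769, 0.639, -0.0, -0.0]
ft_force: [0.5, 0.6, -0.6]
grip_width: 0.025
grip_force: 0.0
```

```bash
python3 -m crank '[[0,0,0,0,0,0,1],[0,0,0,0,0,0,1],[0,0,0,0,0,0,1],[0,0,0,0,0,0,1]]' 30 && python3 -m crank '[[0,0,-4,0,0,0,1],[0,0,-5,0,0,0,1],[0,0,-5,0,0,0,1],[0,0,0,0,0,0,1]]'
python3 - <<'E'
from h import *
# cradle at grip: TCP z 0.189 with underside at 0 ; TCP over x=6mm of cradle
th=np.radians(3.1);u=np.array([np.cos(th),np.sin(th)])
base=np.array([.531,.228])
for d in (.060,.0055): print(d,base+u*(d+.006))
to((*(base+u*.066),.329),3.1)
E
```

```text
time: 4.65
position: [0.5881, -0.0633, 0.189]
tool_rot: [0.769, 0.639, -0.0, -0.0]
ft_force: [-0.4, -0.2, -2.0]
grip_width: 0.0116
grip_force: 30.0
time: 5.15
position: [0.5905, -0.0639, 0.3341]
tool_rot: [0.769, 0.639, 0.003, 0.005]
ft_force: [-0.2, 0.6, -3.0]
grip_width: 0.0119
grip_force: 30.0
0.06 [0.59690342 0.2315692 ]
0.0055 [0.54248317 0.22862191]
t 5.15 pos [ 0.5905 -0.0639  0.3341] heading -10.54 toolz [ 0.011 -0.003 -1.   ]
shift cm [29.16 -4.77  0.42] turn -0.238 w 0.011941654006751356 F [-0.2  0.6 -3. ]
```

The cradle is gripped: opening 12 mm, force 30 N. I'll carry it in front of the panel and look again.

```bash
python3 -m crank '[[4.87,-0.8,0,0,0,0,1],[4.87,-0.8,0,0,0,0,1],[4.87,-0.8,0,0,0,0,1],[4.87,-0.8,0,0,0,0,1],[4.87,-0.8,0,0,0,0,1]]' && python3 -m crank '[[4.87,-0.8,0,0,0,0,1],[0,0,0,0,0,-0.119,1],[0,0,0,0,0,-0.119,1],[0,0,0,0,0,0,1],[0,0,0,0,0,0,1]]' && python3 - <<'E'
from h import *
to((.5969,.2316,.249),3.1)
for n in ("scene","top","wrist"):
    cv2.imwrite(f"pics/{n}2.png",cams.camera(n)[:,:,::-1])
s=cv2.imread("pics/scene2.png");t=cv2.imread("pics/top2.png");w=cv2.imread("pics/wrist2.png")
c=lambda im,x,y,W=200,H=150: cv2.resize(im[y:y+H,x:x+W],(400,300),interpolation=cv2.INTER_CUBIC)
cv2.imwrite("pics/c2.png",np.vstack([np.hstack([c(s,310,80),c(t,50,60)]),np.hstack([c(w,0,0,512,384),c(w,150,80)])]))
E
```

```text
time: 5.78
position: [0.5924, 0.1848, 0.3272]
tool_rot: [0.769, 0.639, -0.002, -0.001]
ft_force: [-0.1, 0.1, -1.9]
grip_width: 0.0119
grip_force: 30.0
time: 6.4
position: [0.5941, 0.2325, 0.3282]
tool_rot: [0.688, 0.725, -0.001, -0.001]
ft_force: [-0.4, -0.8, -2.5]
grip_width: 0.012
grip_force: 30.0
t 6.4 pos [0.5941 0.2325 0.3282] heading 2.98 toolz [-0.002 -0.    -1.   ]
shift cm [-0.1   0.29  7.92] turn -0.002 w 0.012039468606088483 F [-0.4 -0.8 -2.5]
```

View pics/c2.png

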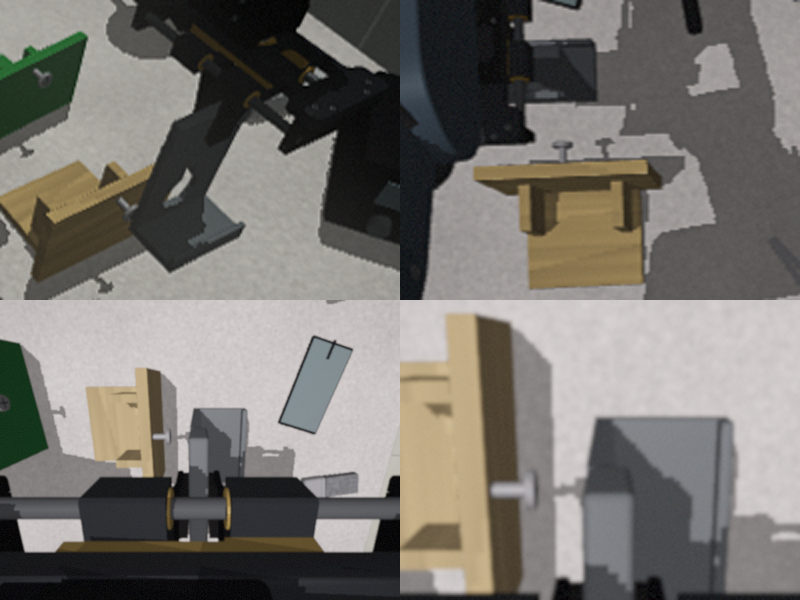

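The wrist view shows the cradle's top-edge end at about (242–267,177), the screw head at (215,175) and the panel's front top edge running from (205,92) past (211,212). I'll measure the lateral offset.

```bash
python3 - <<'E'
from h import *
np.set_printoptions(precision=4,suppress=True)
for nm,uv,z in [("end back",(242.5,177),.289),("end front",(267,177),.289),("head",(215,175),.1),("pan far",(205,92.5),.114),("pan near",(211,212),.114),("ledge far L",(247,139),.149),("ledge far R",(315,139),.159)]: print(nm,onz("wrist",uv,z))
f=lambda c,o:(c[0]/2+o[0],c[1]/2+o[1])
print("top head",onz("top",f((162,148),(50,60)),.1),"ledge front edge",onz("top",f((195,40),(50,60)),.159),onz("top",f((197,100),(50,60)),.159))
E
```

```text
end back [0.5863 0.2753 0.289 ]
end front [0.5971 0.2758 0.289 ]
head [0.5517 0.2291 0.1   ]
pan far [0.5423 0.3131 0.114 ]
pan near [0.5499 0.1919 0.114 ]
ledge far L [0.5851 0.2753 0.149 ]
ledge far R [0.6429 0.2796 0.159 ]
top head [0.5494 0.2292 0.1   ] ledge front edge [0.6484 0.1846 0.159 ] [0.5873 0.1808 0.159 ]
```

The centre is within 1 mm of the screw line, and the back face is where I expected it. I'll lower until the keyhole is level with the screw.

```bash
python3 -m crank '[[0.1,0,4,0,0,0,1],[0,0,3.9,0,0,0,1],[0,0,0,0,0,0,1],[0,0,0,0,0,0,1]]' && python3 - <<'E'
from h import *
to((.5425,.2286,.249),3.1)
s=cams.camera("scene")[:,:,::-1]
cv2.imwrite("pics/c3.png",cv2.resize(s[100:260,290:450],(640,600),interpolation=cv2.INTER_CUBIC))
E
```

```text
time: 7.05
position: [0.5955, 0.2338, 0.2516]
tool_rot: [0.688, 0.726, 0.001, 0.001]
ft_force: [0.1, 0.1, -1.3]
grip_width: 0.0117
grip_force: 30.0
t 7.05 pos [0.5955 0.2338 0.2516] heading 3.07 toolz [ 0.002  0.001 -1.   ]
shift cm [-0.24 -5.32  0.25] turn -0.001 w 0.011742567004575094 F [ 0.1  0.1 -1.3]
```

View pics/c3.png

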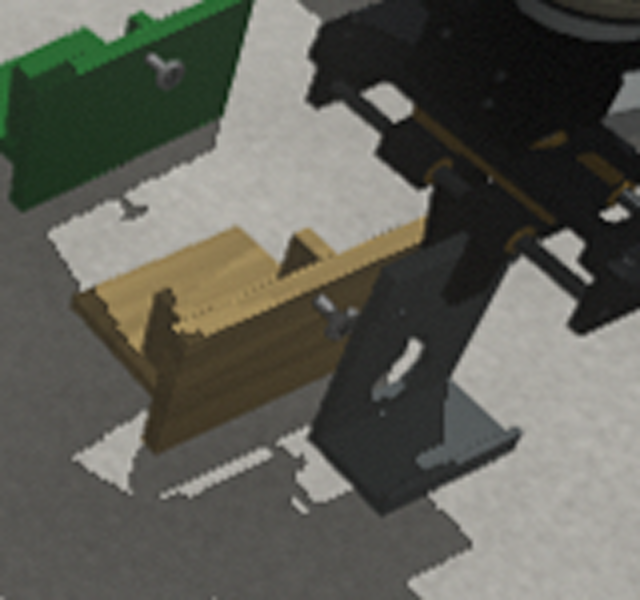

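The keyhole is level with the screw and lined up with it. I'll move the cradle back over the head.

```bash
python3 -m crank '[[0,-1.5,0.2,0,0,0,1],[0,-1.5,0,0,0,0,1],[0,-1.3,0,0,0,0,1],[0,-1,0,0,0,0,1],[0,0,0,0,0,0,1]]' && python3 - <<'E'
from h import *
to((.5425,.2306,.249),3.1)
s=cams.camera("scene")[:,:,::-1];t=cams.camera("top")[:,:,::-1]
c=lambda im,x,y,W=80,H=120: cv2.resize(im[y:y+H,x:x+W],(400,600),interpolation=cv2.INTER_CUBIC)
cv2.imwrite("pics/c4.png",np.hstack([c(s,310,120),c(t,100,70)]))
E
```

```text
time: 7.72
position: [0.5407, 0.231, 0.2485]
tool_rot: [0.688, 0.726, -0.0, -0.0]
ft_force: [0.0, 0.1, -2.4]
grip_width: 0.0119
grip_force: 30.0
t 7.725 pos [0.5407 0.231  0.2485] heading 3.12 toolz [-0. -0. -1.]
shift cm [-0.04  0.18 -0.05] turn 0.0 w 0.011919346924784184 F [ 0.   0.1 -2.4]
```

View pics/c4.png

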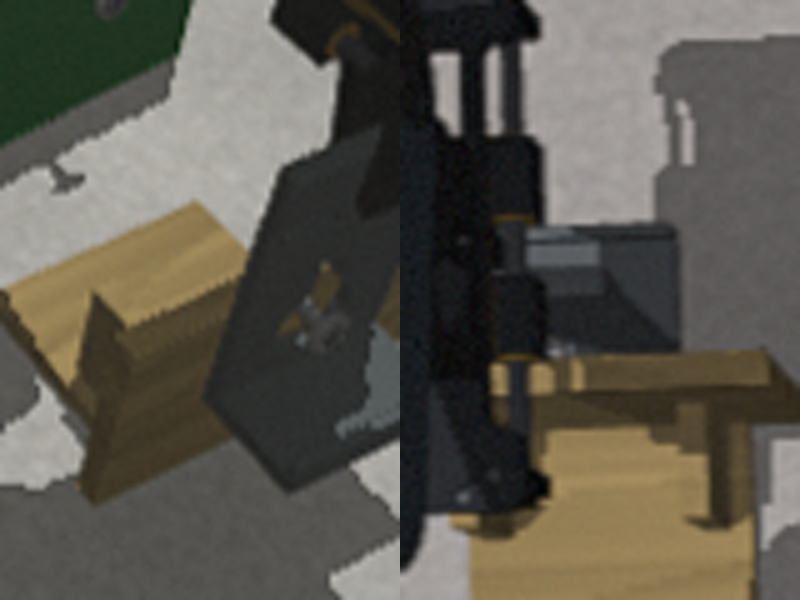

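The screw head (at about (325,325) in the left crop) now stands proud of the keyhole's wide part, with no contact force. I'll slide the cradle down gently.

```bash
python3 -m crank '[[0,0.15,0.7,0,0,0,1],[0,0,0.8,0,0,0,1],[0,0,0.7,0,0,0,1],[0,0,0,0,0,0,1]]' 12 && python3 -m crank '[[0,0,0.6,0,0,0,1],[0,0,0.4,0,0,0,1],[0,0,0.15,0,0,0,1],[0,0,0,0,0,0,1],[0,0,0,0,0,0,1]]'
```

```text
time: 8.32
position: [0.5425, 0.2308, 0.2251]
tool_rot: [0.688, 0.726, -0.001, -0.001]
ft_force: [0.2, -1.1, -0.7]
grip_width: 0.012
grip_force: 12.0
time: 8.95
position: [0.5431, 0.231, 0.2149]
tool_rot: [0.688, 0.726, 0.0, 0.0]
ft_force: [-0.5, 0.4, -2.2]
grip_width: 0.0119
grip_force: 12.0
```

```bash
python3 -m crank '[[0,0,0.2,0,0,0,1],[0,0,0.1,0,0,0,1],[0,0,0,0,0,0,1]]' && python3 - <<'E'
from h import *
to((.5425,.2306,.215),3.1)
s=cams.camera("scene")[:,:,::-1];t=cams.camera("top")[:,:,::-1]
c=lambda im,x,y,W=80,H=120: cv2.resize(im[y:y+H,x:x+W],(400,600),interpolation=cv2.INTER_CUBIC)
cv2.imwrite("pics/c5.png",np.hstack([c(s,310,120),c(t,100,70)]))
E
```

```text
time: 9.32
position: [0.5434, 0.2311, 0.2139]
tool_rot: [0.688, 0.726, 0.001, 0.001]
ft_force: [-2.6, -0.3, 9.1]
grip_width: 0.0115
grip_force: 12.0
t 9.325 pos [0.5434 0.2311 0.2139] heading 3.1 toolz [ 0.002  0.    -1.   ]
shift cm [-0.05 -0.1  -0.11] turn 0.0 w 0.0115019344267803 F [-2.6 -0.3  9.1]
```

View pics/c5.png

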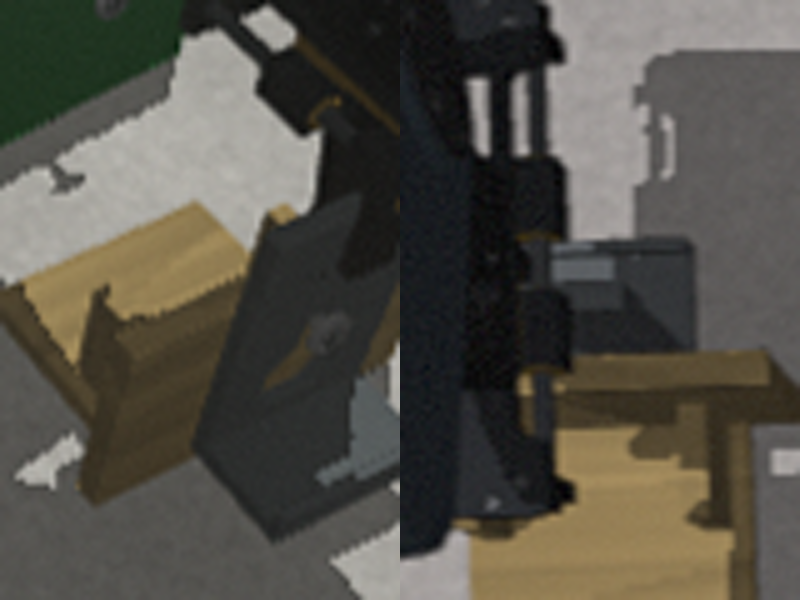

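The shank sits at the top of the slot, and the 9 N upward force confirms contact. I'll release and retreat upwards.

```bash
python3 -m crank '[[0,0,0,0,0,0,0.8],[0,0,0,0,0,0,0.6],[0,0,0,0,0,0,0.5],[0,0,0,0,0,0,0.5],[0,0,0,0,0,0,0.5]]' && python3 -m crank '[[0,0,-1,0,0,0,0.5],[0,0,-3,0,0,0,0.5],[0,0,-5,0,0,0,0.5],[0,0,-6,0,0,0,0.5]]' && python3 -m crank '[[-6,0,0,0,0,0,0.5],[-6,0,0,0,0,0,0.5],[-6,0,0,0,0,0,0.5],[-6,0,0,0,0,0,0.5],[0,0,0,0,0,0,0.5]]' && python3 - <<'E'
from h import *
s=cams.camera("scene")[:,:,::-1];t=cams.camera("top")[:,:,::-1]
c=lambda im,x,y,W=80,H=120: cv2.resize(im[y:y+H,x:x+W],(400,600),interpolation=cv2.INTER_CUBIC)
cv2.imwrite("pics/c6.png",np.hstack([c(s,310,120),c(t,100,70)]))
a,b=cv2.imread("pics/scene0.png")[235:325,105:185],s[235:325,105:185]
print("spare region mean diff",np.abs(a.astype(int)-b).mean())
E
```

```text
time: 10.05
position: [0.5429, 0.231, 0.2115]
tool_rot: [0.688, 0.726, -0.0, -0.0]
ft_force: [0.6, 0.6, 0.7]
grip_width: 0.0421
grip_force: 0.0
time: 10.55
position: [0.5424, 0.2308, 0.363]
tool_rot: [0.688, 0.726, -0.001, -0.001]
ft_force: [2.0, 0.9, 0.2]
grip_width: 0.0437
grip_force: 0.0
time: 11.18
position: [0.5564, -0.0128, 0.3625]
tool_rot: [0.69, 0.724, 0.0, 0.001]
ft_force: [0.3, 0.6, -0.1]
grip_width: 0.0437
grip_force: 0.0
spare region mean diff 19.118148148148148
```

View pics/c6.png

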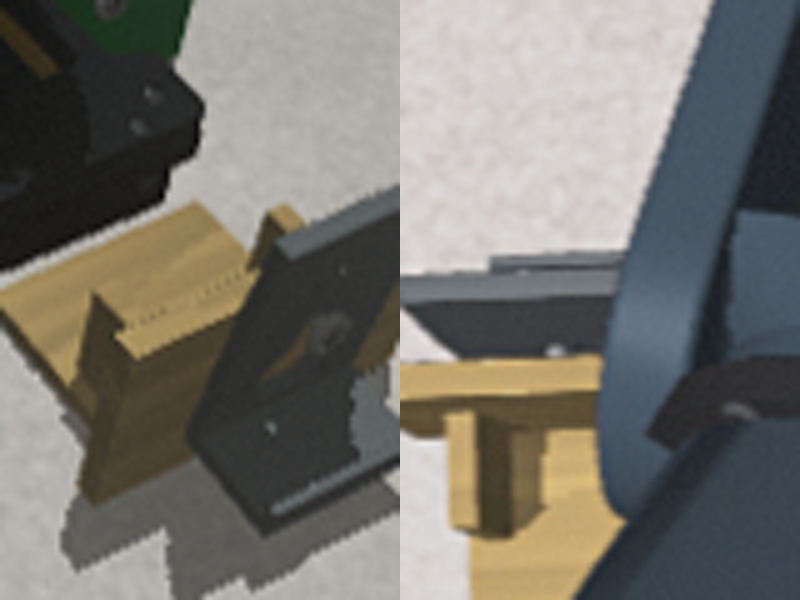

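The cradle hangs with the shank at the top of the slot, at about (330,330) in the left crop. It's upright and square, and the gripper is clear. I'm handing the job in.

```bash
python3 -m crank '[[0,0,0,0,0,0,0.5],[0,0,0,0,0,0,0.5],[0,0,0,0,0,0,0.5],[0,0,0,0,0,0,0.5],[0,0,0,0,0,0,0.5]]' >/dev/null && python3 -c "
from rig import ticket
print(ticket.hand_in())"
```

```text
the job is handed in; nothing more can be done
None
```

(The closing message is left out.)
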